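# Release a drilled faceplate and hold it up on the cam lift

### The arm

A 6-joint arm with a two-finger parallel gripper is mounted at the origin on the work surface. World frame = base frame: x ahead of the robot, y to its left, z up, the work surface at z = 0. Lengths are in m, angles in degrees, forces in N, time in s.
With the tool pointing down it reaches from about 0.4 to 0.825 m from the base axis. Payload 7 kg.
Tool frame: the origin (TCP) lies between the finger pads; the fingertips stand 19 mm ahead of it and the grasp point (between the pads) is the TCP; y points along the fingers, x is the direction in which the jaws open and shut, and the axes are right-handed (so a half turn about y gives the same grasp; the last joint's range is limited). The gripper opens to 88 mm and grips with 3 to 60 N. Pads are 19 mm wide; open, the fingers measure 130 mm over their backs; the gripper's body (78 mm by 193 mm) begins 47 mm behind the grasp point.
Start: joints at [93.684, 20.546, 0.682, 0, -70.136, -16.507], TCP at [0.15, 0.658, 0.246] pointing down, gripper open.
Joint ranges: [-176.03, 176.03], [-82.01, 121.73], [-58.28, 71.71], [-173.87, 95.51], [-174.79, -0.11], [-173.66, 173.66]. Speed limits (degrees/s): [136.94, 136.94, 172.46, 180, 180, 180].

### API

Orientations are given as [roll, pitch, yaw] about the fixed x, y, z axes, in that order (R = Rz(yaw) Ry(pitch) Rx(roll)).
In Python, from plant import r gives the robot as it stands. The module is installed in compiled form; this text tells all that it offers.
- The arm moves only by the tool jog_arm, never from a script. Its argument "steps" is a list of rows, each a list of 5 numbers: the closure, from 0 (fully open) to 1 (shut), then the shift along the tool's x, y, z in m, then the turn about the tool's y in degrees. In form: [[jaw, x, y, z, turn], ...]. A call has 1 to 12 rows; each row shifts and turns the commanded pose from where the row before left it, along the tool's axes as they then stand; what a row does not reach is not made up. A row lasts 1/12 s, in which the tool goes at most 41.7 mm and 7.16 degrees, less where a joint would pass 70% of its speed; a pose out of reach is approached as far as the arm can. A call with a gripper value outside its range is refused whole. The fingers move at their own pace and stop on an object; "squeeze" is the grip in N (left out, the last holds). Time passes only in rows, so rows that do not move let the fingers close. It gives the time, the measured TCP pose, the force and the opening at its end, in the units of the state.
- r.get_state(): the state, without advancing time (a new reading comes with each control period).
- r.capture(name): name is "scene" or "side" or "wrist"; returns a dict with "image" (480x640x3 uint8, red, green, blue), "vfov" (degrees; the focal length in pixels is half the picture's height over the tangent of half this angle, whatever the lens; pixels are square), "cx", "cy" (the principal point, pixels), "D" ([k1, k2, p1, p2, k3] as OpenCV has them; the pictures are not rectified), "R" (3x3) and "t" (3): a world point X has camera coordinates R X + t; the wrist camera has in their place "tool_from_camera" (4x4, takes a point from camera to tool coordinates, whose origin is the TCP and whose axes are the tool frame's). Camera axes: x right, y down, z forward; pixel columns grow to the right and rows downward; lengths in m; the calibration is good to about 2 mm. A picture is of the moment at which its call begins: read the wrist's pose just before it. There is no depth.
- r.close_job(): hands the job in, once; it reports no verdict.
The state is a dict: "time_s": time; "joints": joint angles; "qd": joint speeds; "joint_torque": joint torques, N m; "tcp_pos": TCP position; "eef_rot": TCP orientation; "contact_force": force on the tool from outside, world axes, zero at the start; "moment": the same for the moment, N m; "gripper_width": finger opening in m.
Only numpy, scipy, OpenCV 4.12 (cv2) and the standard library are available. Lean on these libraries where they do the work, as an engineer would, in place of code of your own. Each camera call takes 0.05 s, during which the arm holds its last target.

### The job

The white drilled faceplate in the small cam-lift vise is finished: first slide the blue jaw fully open by its black knob, then swing the red-balled cam lever up and over to the cam's highest lift point, so that the lift table raises the plate clear of the jaws. The lever springs back if released, so finish while still holding it steady at that highest point with the fingers, the plate lying on the lift table and not touched by the robot. Leave the parts tray, the power bank and the screwdriver where they are.

Things in the scene. Friction and masses are not known exactly. Their poses are not given: they have to be found in the camera images.
- vise: Cam-lift vise fixed to the table, 130 x 190 mm dark base plate. Origin on the table surface, under the centre of the lift table. The base covers x -65..65, y -55..135 mm in its frame; z up. The fixed grey jaw (top 78 mm up) is at y -45..-31 mm, the blue sliding jaw on the +y side, the brass eccentric cam and its lever outside at y = -72 mm, with its ball towards -x at rest. Yaw varies by about +-0.4 rad, position by some 30 cm.
- jaw_knob (a point): Grip point of the sliding jaw's upright black round knob: 22 mm diameter, 37 mm tall, on the blue jaw (70 mm long in x, 26 mm in y, top 83 mm above the table surface). The point lies on the knob's axis 106 mm above the table surface; the knob's top is at 120 mm. Site axes are those of the vise.
- jaw (a joint): Sliding jaw opening in m: 0 shut against the plate, 0.035 fully open at its stop; moves along +y of the vise. Sliding friction about 2.5 N; it stays where it is left. When shut, its lip reaches 8 mm over the plate's edge and stops the plate from rising.
- lever (a joint): Cam lever angle in rad: 0 at rest on its stop (lever 30 degrees above level, pointing to -x of the vise), grows as the lever turns up and over towards +x about the vise's y axis. Highest lift at 1.571 (a quarter turn; the lever then leans 30 degrees beyond upright, to +x); beyond it the table sinks again; stop at 2.1. A return spring pulls it back to 0 with 0.15 N m at rest and 0.39 N m at the highest point (about 3 N at the ball).
- lever_ball (a point): Centre of the red ball, 24 mm diameter, at the end of the lever; 120 mm from the lever axis, 96 mm above the table surface at rest, at (-104, -72) mm in the vise frame, and at (60, -72) mm, 140 mm high, at the highest lift. The steel lever rod, 9 mm diameter, runs from the ball to the axis in the plane y = -72 mm of the vise. The point's axes turn with the lever.
- lever_axis (a point): Point on the lever's turning axis (along the vise's y), in the plane of the lever rod and ball, 36 mm above the table surface. Site axes are those of the vise.
- lift (a joint): Height of the lift table above its lowest place, in m: 0 at rest, 0.016 at the cam's highest point (0.016 x sine of the lever angle).
- lift_top (a point): Centre of the lift table's upper face, 90 x 52 mm, dark steel, 66 mm above the table surface at rest, 82 mm at the highest lift. Axes are those of the vise.
- plate_mid (a point): Centre of the loose white drilled faceplate, 80 x 60 x 8 mm (x, y, z in its frame), about 0.1 kg, four 6 mm corner holes and one 22 mm hole in the middle; lies flat on the lift table, its top 74 mm above the table surface at rest.
- tray: Bystander: open blue parts tray, 110 x 150 x 35 mm, origin under its centre, at the vise's +y side.
- powerbank: Bystander: lavender and white power bank, 43 x 101 x 23 mm, origin under its centre.
- screwdriver: Bystander: screwdriver with green handle, 160 mm long, lying; origin under its middle.

How it is judged (in metres and radians):
On the way:
1. the jaw is slid fully open while the lever is still down (value of joint jaw above 0.028 m and value of joint lever below 0.3 rad), for 0.2 s.
At the end, for the whole second after the job is handed in: Fingers press the lever (over 0.8 N) and hold it within 0.16 rad of 1.571, lift over 15.3 mm; jaw open over 28 mm; the plate lies flat (0.1 rad) on the lift table within 12 mm of its centre, untouched by the robot; tray, power bank and screwdriver within 30 mm of where they began (value of joint lever between 1.41 and 1.73 rad and value of joint lift above 0.0153 m and contact force between the fingers and lever above 0.8 N and value of joint jaw above 0.028 m and horizontal distance between plate_mid and lift_top below 0.012 m and z of plate_mid in the frame of lift_top between 0.002 and 0.007 m and angle between plate_mid's own z axis and vertical below 0.1 rad and contact force between each of the arm, the fingers and plate below 0.3 N and distance of each of tray, powerbank, screwdriver from where it was at the start of the episode below 0.03 m); the arm keeps its last pose, push and grip.
It fails at once if a bystander is moved by more than 30 mm (distance of any of tray, powerbank, screwdriver from where it was at the start of the episode above 0.03 m).
It also fails if it takes over 51 s, if anything falls off the work surface, if the arm or the gripper's body presses on something with over 40 N, if the wrist force passes 120 N, or if a joint passes its speed limit or range.

## Working session

There is one attempt and no reset: what is moved stays moved. The work goes in short steps, Python scripts to look and compute and a tool call to move; the robot and the scene stay as the last step left them, time stands still between calls to the robot, and variables do not carry over. Pictures are saved under pics/ and viewed, and the job is handed in when it is done.

Besides the shell and the picture viewer there is one more tool, called after "Call:" in YAML: its name, and indented under it one key for each argument. jog_arm: Moves the arm, as the interface text tells. Its arguments: {"type":"object","properties":{"steps":{"type":"array","items":{"type":"array","items":{"type":"number"}}},"squeeze":{"type":"number"}},"required":["steps"]}

```bash
mkdir -p pics
python3 - <<'E'
from plant import r
import cv2
s=r.get_state();print(s)
for n in("scene","side","wrist"):
    c=r.capture(n);cv2.imwrite(f"pics/{n}0.png",c["image"][:,:,::-1])
    print(n,{k:(v if not hasattr(v,'tolist') else v.tolist()) for k,v in c.items() if k!="image"})
E
```

```text
{'time_s': 0.0, 'joints': array([ 9.36845803e+01,  2.05887330e+01,  6.35220872e-01, -2.09666252e-02,
       -7.01360449e+01, -1.65061931e+01]), 'qd': array([ 0.01081972, -0.03788907,  0.020181  , -0.00786543,  0.0103569 ,
        0.08375791]), 'joint_torque': array([-2.75808407e-04, -5.82708907e+01,  2.93055117e+01,  6.99730933e+00,
        6.87092674e-03, -1.55447933e-04]), 'tcp_pos': array([0.14971815, 0.65772305, 0.24466149]), 'eef_rot': array([-8.99934506e+01, -9.14668768e-02, -1.02828758e+02]), 'contact_force': array([0.24918693, 0.32462693, 0.18250095]), 'moment': array([ 0.02385016, -0.0541901 ,  0.01750695]), 'gripper_width': 0.08763179040224452}
scene {'vfov': 49.69849787512031, 'cx': 322.5345498941782, 'cy': 253.75136440679415, 'D': [0.047758310318496734, 0.0, 0.0, 0.0, 0.0], 'R': [[-0.3597504871672697, 0.9329310226065413, 0.014808579986785603], [0.5783154364264054, 0.2354047760927153, -0.7811119301250459], [-0.7322095621977687, -0.27244136699673827, -0.624215394375291]], 't': [0.10124615744414715, -0.31992126871202303, 1.5764454491377935]}
side {'vfov': 45.20162840480637, 'cx': 315.2681373779316, 'cy': 235.5358326404863, 'D': [-0.1498515613090502, 0.0, 0.0, 0.0, 0.0], 'R': [[0.7428414405048885, -0.669251412085824, 0.017004166835010364], [-0.49361097538178755, -0.564692874478981, -0.6614152723480959], [0.45225523684227514, 0.4829332303060087, -0.7498271106161347]], 't': [-0.37901755927316466, 0.4334376893592577, 0.8413371618351708]}
wrist {'vfov': 58.47001146511413, 'cx': 319.8757047273817, 'cy': 241.06036237098712, 'D': [-0.027857454435026633, 0.0, 0.0, 0.0, 0.0], 'tool_from_camera': [[0.9999997521904816, -0.0006829813998001383, -0.00017074947347794664, 0.0006543732787401835], [-1.9880961412305066e-05, -0.26984110425364144, 0.9629048644907358, -0.1401878602168358], [-0.000703721338698221, -0.9629046224790818, -0.2698410509627743, 0.0732500772805522], [0.0, 0.0, 0.0, 1.0]]}
```

View pics.

View pics/scene0.png

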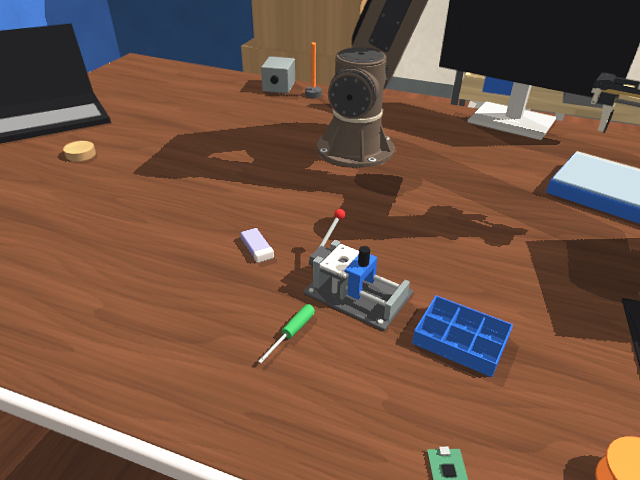

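View pics/side0.png

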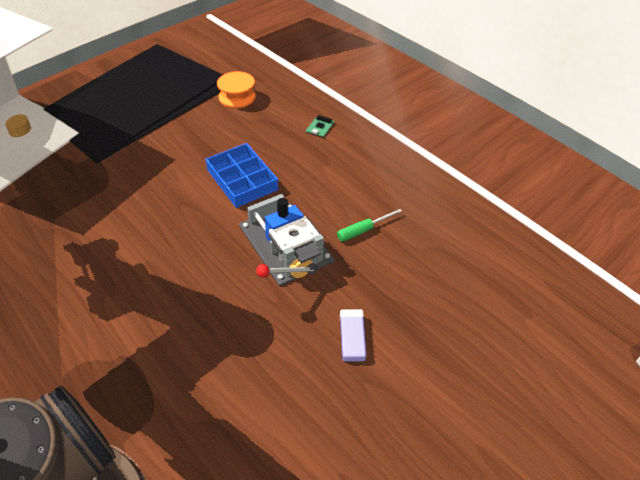

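View pics/wrist0.png

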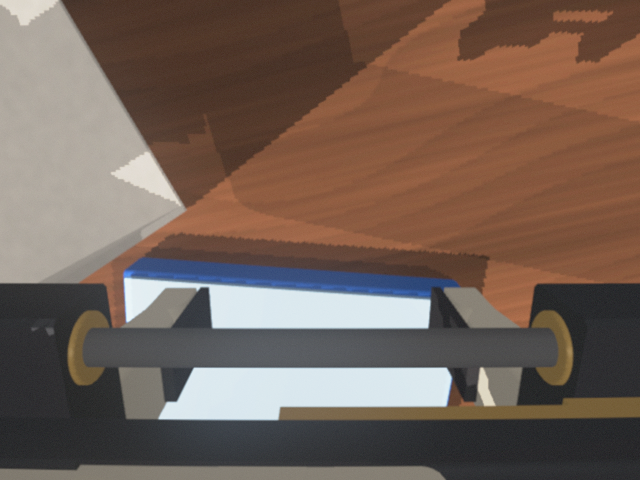

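Scene view: the red ball is at about (340,214), the black knob at (364,256), the plate at (340,260), the power bank at (257,245), the screwdriver at (290,330) and the tray at (463,335). Side view: the ball is at (263,270), the knob at (283,207) and the plate at (293,233). Next I measure them.

```bash
cat > h.py <<'E'
import numpy as np, cv2
def K(c):
    f=240/np.tan(np.radians(c["vfov"])/2); return np.array([[f,0,c["cx"]],[0,f,c["cy"]],[0,0,1]])
def ray(c,uv):
    p=cv2.undistortPoints(np.array([[uv]],float),K(c),np.array(c["D"]))[0,0]
    R=np.array(c["R"]);t=np.array(c["t"]); d=R.T@np.array([p[0],p[1],1]); return -R.T@t, d/np.linalg.norm(d)
def onz(c,uv,z):
    o,d=ray(c,uv); return o+d*(z-o[2])/d[2]
def tri(a,b):
    (o1,d1),(o2,d2)=a,b
    s=np.linalg.lstsq(np.stack([d1,-d2],1),o2-o1,rcond=None)[0]
    p,q=o1+s[0]*d1,o2+s[1]*d2; return (p+q)/2,np.linalg.norm(p-q)
def proj(c,X):
    return cv2.projectPoints(np.array([X],float),cv2.Rodrigues(np.array(c["R"]))[0],np.array(c["t"]),K(c),np.array(c["D"]))[0][0,0]
def blobs(m,lo=15):
    n,l,st,ce=cv2.connectedComponentsWithStats(m.astype(np.uint8)); 
    return [(st[i].tolist(),ce[i].round(1).tolist()) for i in range(1,n) if st[i][4]>=lo]
E
python3 - <<'E'
from h import *
from plant import r
C={n:r.capture(n) for n in("scene","side")}
for n,c in C.items():
    im=c["image"].astype(int);R,G,B=im[...,0],im[...,1],im[...,2]
    win=np.zeros(R.shape,bool)
    if n=="scene": win[195:330,295:420]=1
    else: win[185:300,235:340]=1
    print(n,"red",blobs((R>150)&(G<60)&(B<60)&win))
    print(n,"black",blobs((R<35)&(G<35)&(B<35)&win))
    print(n,"white",blobs((R>200)&(G>200)&(B>200)&win))
    print(n,"blue",blobs((B>110)&(R<80)&win))
    x0,y0=(285,190) if n=="scene" else (225,180)
    cv2.imwrite(f"pics/{n}_z.png",cv2.resize(c["image"][y0:y0+140,x0:x0+140,::-1],(600,600)*1 if 0 else (588,588),interpolation=cv2.INTER_NEAREST))
E
```

```text
scene red [([335, 210, 10, 8, 33], [339.3, 214.0])]
scene black [([358, 250, 12, 17, 137], [363.4, 258.5])]
scene white [([321, 218, 17, 28, 76], [329.5, 231.7]), ([320, 244, 39, 29, 493], [339.3, 256.9]), ([381, 277, 18, 9, 30], [389.3, 281.2])]
scene blue [([345, 255, 32, 45, 767], [359.6, 275.7]), ([415, 321, 5, 9, 27], [417.6, 326.3])]
side red [([257, 264, 12, 13, 80], [263.2, 271.2])]
side black [([278, 202, 10, 15, 108], [282.4, 209.4])]
side white [([256, 213, 9, 16, 54], [260.1, 220.3]), ([269, 218, 50, 32, 721], [293.7, 234.6])]
side blue [([235, 185, 43, 22, 597], [251.3, 192.4]), ([265, 206, 38, 35, 478], [281.1, 219.1])]
```

View pics/scene_z.png

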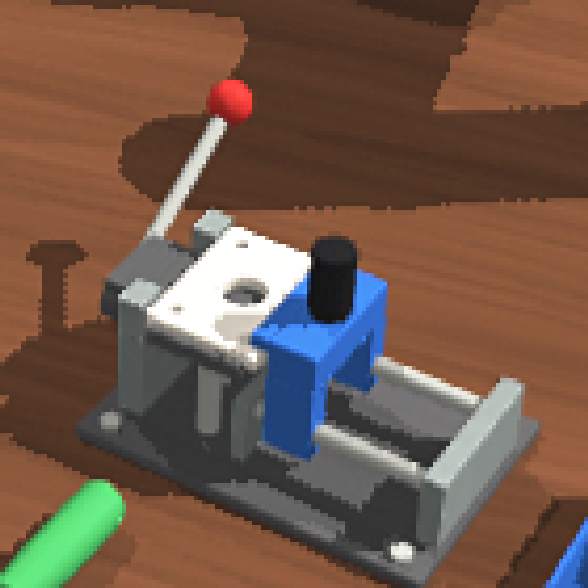

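View pics/side_z.png

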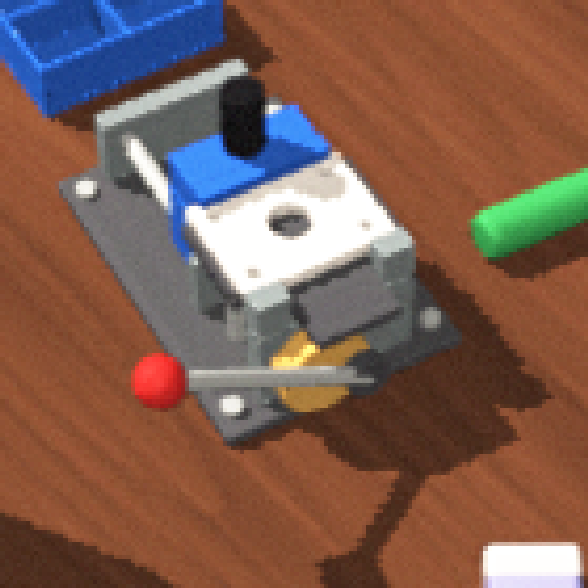

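Run:
```python
from h import *
from plant import r
C={n:r.capture(n) for n in("scene","side")}
P={"ball":[(339.6,214.2),(263.1,270.9),.096],"knobtop":[(364.5,248.8),(282.4,200.7),.120],"hole":[(343.3,259.5),(294.3,232.4),.074]}
for k,(a,b,z) in P.items():
    print(k,tri(ray(C["scene"],a),ray(C["side"],b)),onz(C["scene"],a,z),onz(C["side"],b,z))
z=lambda x0,y0,p:(x0+p[0]/4.2,y0+p[1]/4.2)
# base plate top corners (z~.01)
for p in [(80,432),(408,585),(540,428)]: print("sc",onz(C["scene"],z(285,190,p),.008))
for p in [(228,440),(60,185),(465,335)]: print("si",onz(C["side"],z(225,180,p),.008))
# bystanders
for n,a,b,zz in [("pb",(257,245),(352,335),.02),("scr tip",(260,362),(401,211),.01),("scr h",(312,309),(340,237),.015)]:
    print(n,onz(C["scene"],a,zz),onz(C["side"],b,zz))
print("tray top corners",[onz(C["scene"],p,.035)[:2].round(3) for p in [(430,299),(511,327),(491,362),(416,334)]])
```

```text
ball (array([0.48582262, 0.11707953, 0.09566308]), np.float64(0.00011460706587420863)) [0.48624083 0.11727336 0.096     ] [0.48569191 0.11680494 0.096     ]
knobtop (array([0.61237271, 0.21240141, 0.12014546]), np.float64(0.0006745491633828093)) [0.61249461 0.21211772 0.12      ] [0.61237086 0.21287686 0.12      ]
hole (array([0.60289984, 0.16725161, 0.07221386]), np.float64(0.0008133092456734095)) [0.60465683 0.16820124 0.074     ] [0.6020133  0.16561926 0.074     ]
sc [0.65946364 0.10513019 0.008     ]
sc [0.69715563 0.28134112 0.008     ]
sc [0.57235542 0.31265584 0.008     ]
si [0.5274692  0.12530875 0.008     ]
si [0.566206   0.30712299 0.008     ]
si [0.65473945 0.09811205 0.008     ]
pb [ 0.56587001 -0.04811923  0.02      ] [ 0.54868559 -0.05698539  0.02      ]
scr tip [0.85488341 0.1027877  0.01      ] [0.85758709 0.10235693 0.01      ]
scr h [0.70316251 0.14030426 0.015     ] [0.69962985 0.1329854  0.015     ]
tray top corners [array([0.61 , 0.351]), array([0.628, 0.504]), array([0.725, 0.48 ]), array([0.711, 0.346])]
```

The checks agree. The ball triangulates at z 95.7 mm, against 96 mm given, and the knob top at 120.1 mm, against 120 mm. The vise origin is about (0.6025, 0.166) with yaw about −12°, and the base edges, the ball and the knob all give that. The tool's x axis is already nearly along the vise's −y. First I move above the knob.

```bash
cat >> h.py <<'E'
O=np.array([.6025,.166,0]);yaw=np.radians(-12)
VX=np.array([np.cos(yaw),np.sin(yaw),0]);VY=np.array([-VX[1],VX[0],0])
def V(x,y,z): return O+x*VX+y*VY+np.array([0,0,z])
def go(s,target):
    from scipy.spatial.transform import Rotation as Q
    R=Q.from_euler('xyz',s["eef_rot"],degrees=True).as_matrix()
    return (R.T@(target-s["tcp_pos"])).round(4), R.round(3)
E
python3 - <<'E'
from h import *
from plant import r
s=r.get_state(); print(s["time_s"]); print(go(s,np.array([.6124,.2124,.19])))
E
```

```text
0.35
(array([0.3318, 0.0555, 0.55  ]), array([[-0.222, -0.   ,  0.975],
       [-0.975, -0.   , -0.222],
       [ 0.   , -1.   ,  0.   ]]))
```

Call:
jog_arm:
  steps:
    - [0.2,0.016,0,0.027,-0.8]
    - [0.2,0.017,0,0.028,0]
    - [0.2,0.017,0,0.028,0]
    - [0.2,0.017,0,0.028,0]
    - [0.2,0.017,0,0.028,0]
    - [0.2,0.017,0,0.028,0]
    - [0.2,0.017,0,0.028,0]
    - [0.2,0.017,0,0.028,0]
    - [0.2,0.017,0,0.028,0]
    - [0.2,0.017,0,0.028,0]
    - [0.2,0.017,0,0.028,0]
    - [0.2,0.017,0,0.028,0]
  squeeze: 20

```text
time_s: 1.35
tcp_pos: [0.4358, 0.3882, 0.2458]
eef_rot: [-90.0, 0.0, -102.0]
contact_force: [-0.3, 0.3, -0.5]
gripper_width: 0.0699
```

Call:
jog_arm:
  steps:
    - [0.3,0.017,0,0.028,0]
    - [0.4,0.017,0.005,0.028,0]
    - [0.4,0.017,0.01,0.028,0]
    - [0.4,0.017,0.01,0.028,0]
    - [0.4,0.017,0.01,0.028,0]
    - [0.4,0.017,0.01,0.028,0]
    - [0.4,0.017,0.01,0.028,0]
    - [0.4,0.009,0,0.018,0]
    - [0.4,0,0,0,0]
    - [0.4,0,0,0,0]

```text
time_s: 2.18
tcp_pos: [0.6181, 0.2186, 0.1899]
eef_rot: [-90.0, -0.0, -102.2]
contact_force: [-0.3, 0.6, 0.4]
gripper_width: 0.0527
```

Run:
```python
from h import *
from plant import r
s=r.get_state(); print(s["time_s"],s["tcp_pos"],s["eef_rot"],s["gripper_width"]); print(go(s,np.array([.6124,.2124,.19])))
c=r.capture("wrist");cv2.imwrite("pics/w1.png",c["image"][:,:,::-1])
c=r.capture("side");cv2.imwrite("pics/s1.png",c["image"][120:300,180:400,::-1].repeat(3,0).repeat(3,1))
```

```text
2.1833 [0.61810721 0.21864709 0.18993454] [-9.00346683e+01 -3.78943355e-02 -1.02153363e+02] 0.05271260790586564
(array([ 0.0073, -0.0001, -0.0043]), array([[-0.211, -0.001,  0.978],
       [-0.978, -0.001, -0.211],
       [ 0.001, -1.   , -0.001]]))
```

View pics/w1.png

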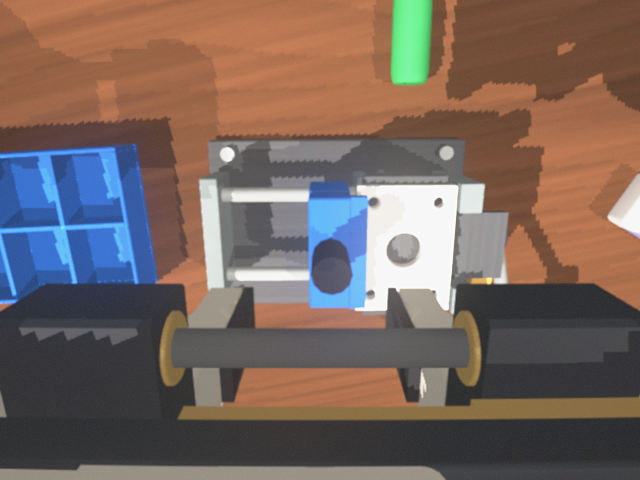

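View pics/s1.png

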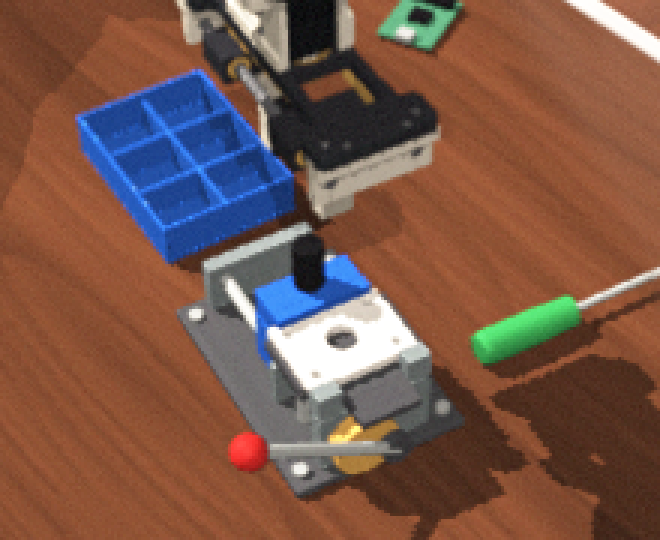

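Wrist view: the vise lies square to the tool. The knob is at about (332,262), the blue jaw at (338,245) and the plate hole at (403,249). The side view shows the gripper above and clear of everything. I now check the knob position in the wrist view.

```bash
cat >> h.py <<'E'
def wcam(s,c):
    from scipy.spatial.transform import Rotation as Q
    T=np.eye(4);T[:3,:3]=Q.from_euler('xyz',s["eef_rot"],degrees=True).as_matrix();T[:3,3]=s["tcp_pos"]
    M=np.linalg.inv(T@np.array(c["tool_from_camera"])); return dict(c,R=M[:3,:3],t=M[:3,3])
E
python3 - <<'E'
from h import *
from plant import r
s=r.get_state();c=wcam(s,r.capture("wrist"))
print("hole",onz(c,(403,249),.074),V(0,0,.074)); print("proj knob top",proj(c,[.6124,.2124,.12]),proj(c,V(0,.0475,.12)),"knob base",proj(c,V(0,.0475,.083)))
print("ball",proj(c,V(-.104,-.072,.096)))
cv2.imwrite("pics/w1z.png",cv2.resize(c["image"][180:320,280:430,::-1],(600,560),interpolation=cv2.INTER_CUBIC))
print(go(s,V(0,.0475,.112))[0])
E
```

```text
hole [0.60246919 0.1693454  0.074     ] [0.6025 0.166  0.074 ]
proj knob top [334.90629206 273.07560477] [334.79907996 273.14178645] knob base [332.76248165 252.22387542]
ball [516.64865493 411.33961393]
[ 0.0084  0.0787 -0.0032]
```

View pics/w1z.png

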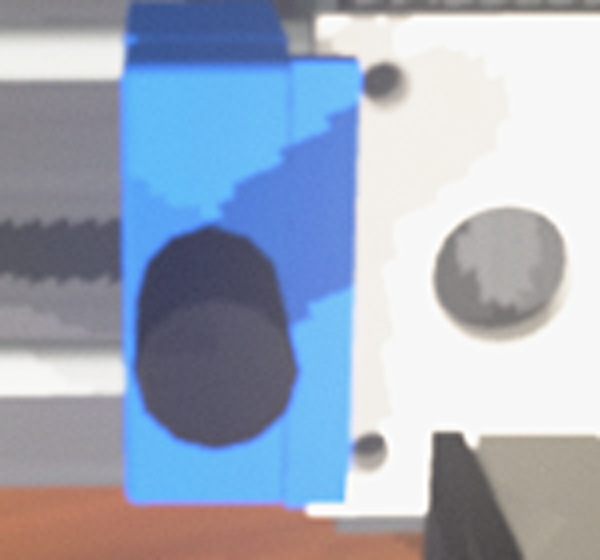

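In the zoom the knob top centre is at (334.2, 273.2), against a predicted (334.8, 273.1), so the position is confirmed. I lower onto it and grip.

Call:
jog_arm:
  steps:
    - [0.4,0.008,0,-0.003,0]
    - [0.4,0,0.016,0,0]
    - [0.4,0,0.02,0,0]
    - [0.4,0,0.02,0,0]
    - [0.4,0,0.014,0,0]
    - [0.4,0,0.008,0,0]
    - [0.4,0,0,0,0]
    - [0.7,0,0,0,0]
    - [0.9,0,0,0,0]
    - [0.9,0,0,0,0]
    - [0.9,0,0,0,0]
    - [0.9,0,0,0,0]
  squeeze: 15

```text
time_s: 3.33
tcp_pos: [0.6132, 0.2127, 0.1133]
eef_rot: [-90.0, 0.0, -102.0]
contact_force: [-0.5, 0.6, 0.4]
gripper_width: 0.0246
```

Call:
jog_arm:
  steps:
    - [0.9,0,0,0,0]
    - [0.9,0,0,0,0]
    - [0.9,-0.003,0,0,0]
    - [0.9,-0.004,0,0,0]
    - [0.9,-0.004,0,0,0]
    - [0.9,-0.004,0,0,0]
    - [0.9,-0.004,0,0,0]
    - [0.9,-0.004,0,0,0]
    - [0.9,-0.004,0,0,0]
    - [0.9,-0.003,0,0,0]
    - [0.9,-0.002,0,0,0]
    - [0.9,0,0,0,0]

```text
time_s: 4.33
tcp_pos: [0.6198, 0.2442, 0.1132]
eef_rot: [-90.0, -0.0, -102.0]
contact_force: [-1.9, -1.0, 5.8]
gripper_width: 0.0212
```

Call:
jog_arm:
  steps:
    - [0.9,-0.001,0,0,0]
    - [0.9,-0.001,0,0,0]
    - [0.9,-0.001,0,0,0]
    - [0.9,0,0,0,0]
    - [0.9,0,0,0,0]

```text
time_s: 4.75
tcp_pos: [0.62, 0.2455, 0.1131]
eef_rot: [-90.0, -0.1, -102.0]
contact_force: [-2.6, -5.3, 7.6]
gripper_width: 0.0214
```

Run:
```python
from h import *
from plant import r
s=r.get_state();print(s["tcp_pos"],s["contact_force"],s["gripper_width"],"vise y",(s["tcp_pos"]-O)@VY)
c=wcam(s,r.capture("wrist"));cv2.imwrite("pics/w2.png",c["image"][:,:,::-1])
c=r.capture("scene");cv2.imwrite("pics/sc2.png",cv2.resize(c["image"][180:350,270:430,::-1],(560,595)))
```

```text
[0.62001984 0.24546843 0.11312758] [-2.561612   -5.3334043   7.62840815] 0.02137441977278358 vise y 0.08137443049829077
```

View pics/w2.png

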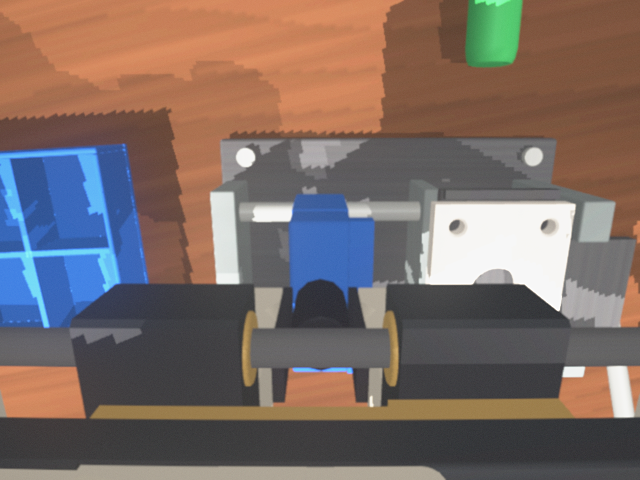

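View pics/sc2.png

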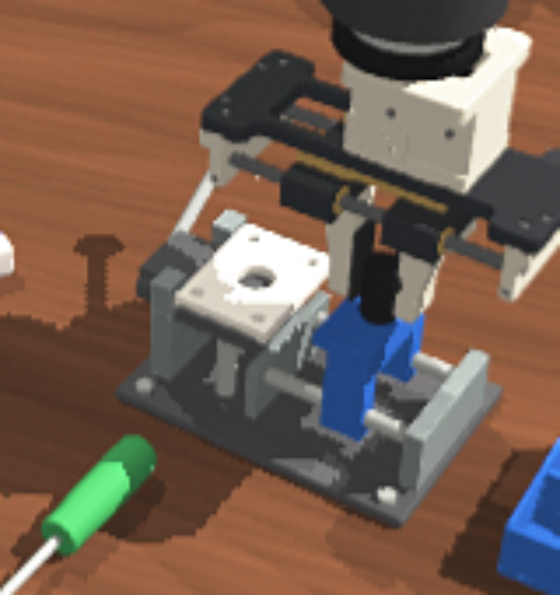

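The scene and wrist views show the blue jaw hard over by the end stop. The knob has moved 34 mm and the reaction force is 5 N at the stop. The plate is still on the lift table and there is a gap between it and the jaw. I release and rise.

Call:
jog_arm:
  steps:
    - [0.4,0,0,0,0]
    - [0.4,0,0,0,0]
    - [0.4,0,0,0,0]
    - [0.4,0,-0.01,0,0]
    - [0.4,0,-0.02,0,0]
    - [0.4,0,-0.03,0,0]
    - [0.4,0,-0.03,0,0]
    - [0.4,0,0,0,0]
    - [0.4,0,0,0,0]

```text
time_s: 5.6
tcp_pos: [0.6213, 0.2477, 0.2058]
eef_rot: [-89.8, 0.2, -102.0]
contact_force: [0.6, -0.5, -0.1]
gripper_width: 0.0527
```

Run:
```python
from h import *
from plant import r
s=r.get_state();print(s["time_s"],s["tcp_pos"],s["contact_force"],s["gripper_width"])
print(go(s,V(-.104,-.072,.2))[0])
c=wcam(s,r.capture("wrist"));cv2.imwrite("pics/w3.png",c["image"][:,:,::-1])
print("knob top pred at .034",proj(c,V(0,.0475+.034,.12)),"hole",proj(c,V(0,0,.074)))
```

```text
5.6 [0.62127987 0.24772038 0.20575303] [ 0.60940966 -0.53654126 -0.06040025] 0.05274525011409702
[ 0.1559  0.0048 -0.1054]
knob top pred at .034 [323.5867136  261.21834416] hole [446.98486599 239.45664224]
```

View pics/w3.png

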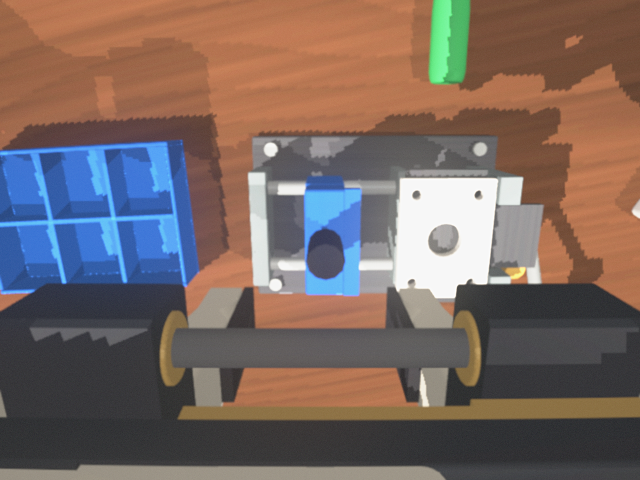

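The knob top is at (326,261), close to the (323.6,261) predicted for 34 mm open, so the opening is about 33 mm. The plate hole is at (444,239), near its original place. I move over the red ball.

Call:
jog_arm:
  steps:
    - [0.4,0.01,0,-0.007,0]
    - [0.4,0.02,0,-0.014,0]
    - [0.4,0.022,0,-0.015,0]
    - [0.4,0.022,0,-0.015,0]
    - [0.4,0.022,0,-0.015,0]
    - [0.4,0.022,0,-0.015,0]
    - [0.4,0.02,0,-0.013,0]
    - [0.4,0.012,0,-0.008,0]
    - [0.4,0.006,0.005,-0.003,0]
    - [0.4,0,0,0,0]
    - [0.4,0,0,0,0]

```text
time_s: 6.57
tcp_pos: [0.4855, 0.1163, 0.1972]
eef_rot: [-90.0, -0.0, -102.0]
contact_force: [0.0, -0.6, 0.0]
gripper_width: 0.0525
```

Run:
```python
from h import *
from plant import r
s=r.get_state();print(s["time_s"],s["tcp_pos"],s["eef_rot"],s["contact_force"],s["gripper_width"])
print(go(s,V(-.104,-.072,.096))[0])
c=wcam(s,r.capture("wrist"));cv2.imwrite("pics/w4.png",c["image"][:,:,::-1])
print("ball pred",proj(c,V(-.104,-.072,.096)))
im=c["image"].astype(int);R,G,B=im[...,0],im[...,1],im[...,2]
print(blobs((R>150)&(G<60)&(B<60)))
```

```text
6.5667 [0.48546048 0.11634205 0.19723183] [-9.00074054e+01 -1.93700880e-02 -1.02020780e+02] [ 0.0066779  -0.63497702  0.00490876] 0.05247909215012185
[-0.0009  0.1012  0.0002]
ball pred [317.23058167 249.92937725]
[([297, 236, 38, 31, 425], [319.3, 245.4])]
```

View pics/w4.png

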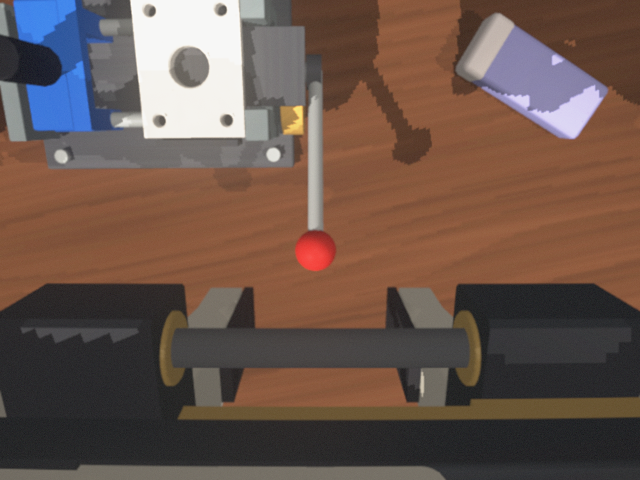

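The ball centre is at (316,250), against a predicted (317,250). I lower and grip the ball.

Call:
jog_arm:
  steps:
    - [0.4,-0.001,0.01,0,0]
    - [0.4,0,0.025,0,0]
    - [0.4,0,0.03,0,0]
    - [0.4,0,0.02,0,0]
    - [0.4,0,0.01,0,0]
    - [0.4,0,0.006,0,0]
    - [0.4,0,0,0,0]
    - [0.9,0,0,0,0]
    - [0.9,0,0,0,0]
    - [0.9,0,0,0,0]
    - [0.9,0,0,0,0]
    - [0.9,0,0,0,0]
  squeeze: 20

```text
time_s: 7.62
tcp_pos: [0.4859, 0.1177, 0.0974]
eef_rot: [-89.9, 0.1, -102.0]
contact_force: [-0.3, 12.5, 0.7]
gripper_width: 0.0245
```

Call:
jog_arm:
  steps:
    - [0.9,0,0,0,0]
    - [0.9,0,0,0,0]
    - [0.9,0,0,0,0]

```text
time_s: 7.87
tcp_pos: [0.4861, 0.1187, 0.0974]
eef_rot: [-89.9, 0.2, -102.0]
contact_force: [-1.2, 5.7, 0.6]
gripper_width: 0.0225
```

Run:
```python
from h import *
from plant import r
s=r.get_state();print(s["time_s"],s["tcp_pos"],s["eef_rot"],s["contact_force"],s["gripper_width"])
p=s["tcp_pos"]-O; print("vise",p@VX,p@VY,p[2])
# arc increments in (tool z=vise x, tool y=-z)
a=np.radians(np.arange(0,91,5)); X=-.12*np.cos(a+np.radians(30));Z=.036+.12*np.sin(a+np.radians(30))
for i in range(1,len(a)): print(i*5,(X[i]-X[i-1]).round(4),(Z[i-1]-Z[i]).round(4),X[i].round(4),Z[i].round(4))
c=r.capture("side");cv2.imwrite("pics/s5.png",c["image"][150:330,180:400,::-1].repeat(3,0).repeat(3,1))
```

```text
7.8667 [0.48614967 0.11868063 0.09738961] [ -89.88985682    0.19137356 -102.00000608] [-1.20068723  5.6961236   0.58029346] 0.022492574549409342
vise -0.10396954701079372 -0.07047592140488743 0.09738961099393605
5 0.0056 -0.0088 -0.0983 0.1048
10 0.0064 -0.0083 -0.0919 0.1131
15 0.0071 -0.0077 -0.0849 0.1209
20 0.0077 -0.0071 -0.0771 0.1279
25 0.0083 -0.0064 -0.0688 0.1343
30 0.0088 -0.0056 -0.06 0.1399
35 0.0093 -0.0048 -0.0507 0.1448
40 0.0097 -0.004 -0.041 0.1488
45 0.01 -0.0031 -0.0311 0.1519
50 0.0102 -0.0023 -0.0208 0.1542
55 0.0104 -0.0014 -0.0105 0.1555
60 0.0105 -0.0005 -0.0 0.156
65 0.0105 0.0005 0.0105 0.1555
70 0.0104 0.0014 0.0208 0.1542
75 0.0102 0.0023 0.0311 0.1519
80 0.01 0.0031 0.041 0.1488
85 0.0097 0.004 0.0507 0.1448
90 0.0093 0.0048 0.06 0.1399
```

View pics/s5.png

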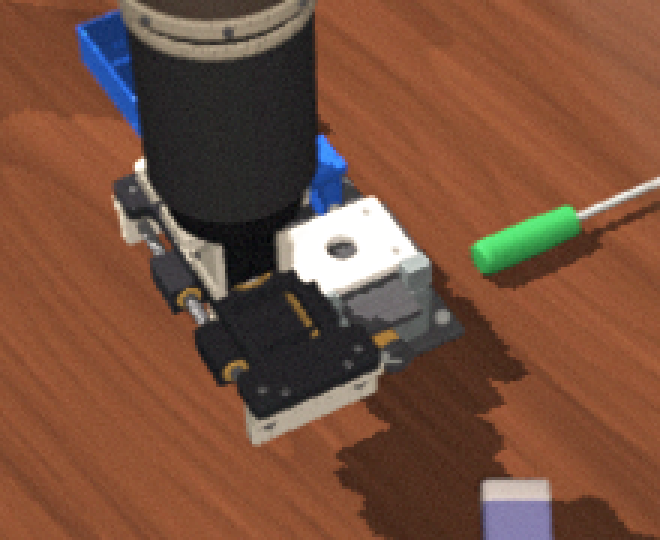

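The gripper holds the ball: width is 22.5 mm and the TCP is within 1.5 mm of the ball. The side view shows the jaw open and the plate clear. I swing through the first 30° along the arc.

Call:
jog_arm:
  steps:
    - [0.9,-0.001,-0.0044,0.0027,0]
    - [0.9,0,-0.0044,0.0029,0]
    - [0.9,0,-0.0042,0.0031,0]
    - [0.9,0,-0.0041,0.0033,0]
    - [0.9,0,-0.0039,0.0035,0]
    - [0.9,0,-0.0038,0.0036,0]
    - [0.9,0,-0.0036,0.0038,0]
    - [0.9,0,-0.0035,0.0039,0]
    - [0.9,0,-0.0033,0.0041,0]
    - [0.9,0,-0.0031,0.0042,0]
    - [0.9,0,-0.0029,0.0043,0]
    - [0.9,0,-0.0027,0.0045,0]

```text
time_s: 8.92
tcp_pos: [0.5286, 0.1098, 0.1409]
eef_rot: [-90.0, 0.1, -102.0]
contact_force: [-2.5, 8.5, -0.9]
gripper_width: 0.0223
```

Run:
```python
from h import *
from plant import r
s=r.get_state();print(s["time_s"],s["contact_force"],s["gripper_width"])
p=s["tcp_pos"]-O; print("vise",p@VX,p@VY,p[2])
c=r.capture("side");cv2.imwrite("pics/s6.png",c["image"][150:330,180:400,::-1].repeat(3,0).repeat(3,1))
```

```text
8.9167 [-2.46762845  8.54279475 -0.93915073] 0.02234502216237893
vise -0.06064665834551758 -0.07033501013183512 0.14089989052469648
```

View pics/s6.png

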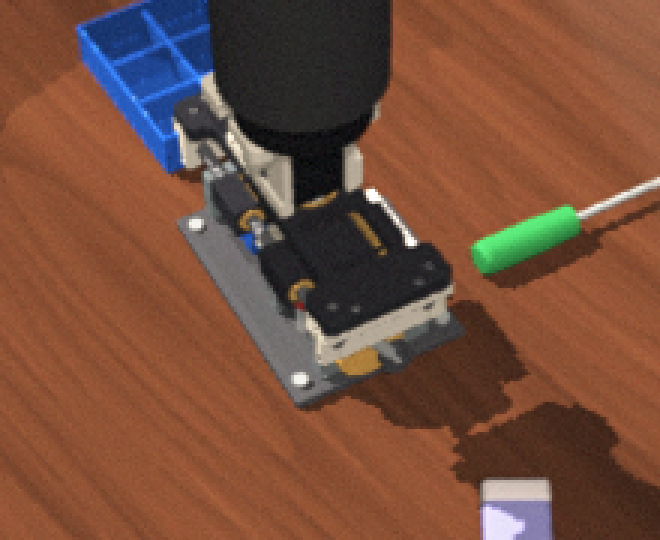

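The TCP is at (−60.6, −70.3, 140.9) mm in the vise frame, against (−60, −72, 140) on the arc. The side view shows the lever following, with red visible between the fingers. I continue from 30° to 60°.

Call:
jog_arm:
  steps:
    - [0.9,0,-0.0025,0.0046,0]
    - [0.9,0,-0.0023,0.0047,0]
    - [0.9,0,-0.0021,0.0048,0]
    - [0.9,0,-0.0019,0.0049,0]
    - [0.9,0,-0.0017,0.005,0]
    - [0.9,0,-0.0014,0.005,0]
    - [0.9,0,-0.0013,0.0051,0]
    - [0.9,0,-0.001,0.0051,0]
    - [0.9,0,-0.0008,0.0052,0]
    - [0.9,0,-0.0006,0.0052,0]
    - [0.9,0,-0.0004,0.0052,0]
    - [0.9,0,-0.0001,0.0053,0]

```text
time_s: 9.97
tcp_pos: [0.5878, 0.0974, 0.1578]
eef_rot: [-89.9, 0.1, -102.0]
contact_force: [-2.6, 7.7, 4.6]
gripper_width: 0.0226
```

Run:
```python
from h import *
from plant import r
s=r.get_state();print(s["time_s"],s["contact_force"],s["gripper_width"])
p=s["tcp_pos"]-O; print("vise",p@VX,p@VY,p[2])
c=r.capture("scene");cv2.imwrite("pics/sc7.png",cv2.resize(c["image"][180:350,250:410,::-1],(560,595)))
```

```text
9.9667 [-2.6191058   7.7384808   4.61347381] 0.02262909264801126
vise -0.00015398582800634059 -0.07014073964327042 0.15775010942167392
```

View pics/sc7.png

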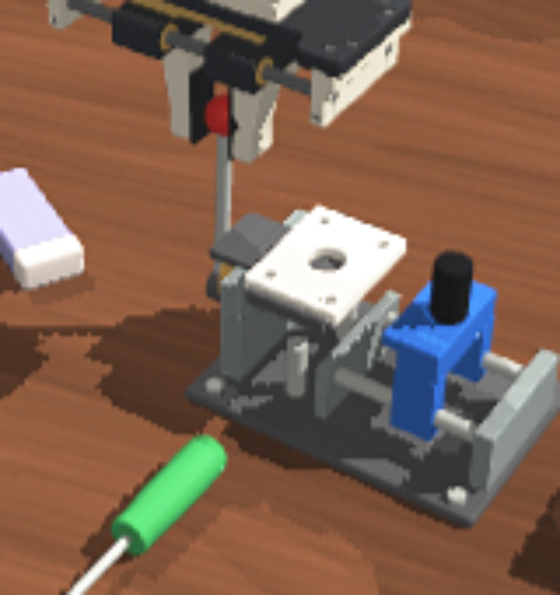

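The lever is upright with the ball held between the fingers, the plate has risen and lies flat, and the jaw is open. I do the last 30°.

Call:
jog_arm:
  steps:
    - [0.9,0,0.0001,0.0053,0]
    - [0.9,0,0.0004,0.0052,0]
    - [0.9,0,0.0006,0.0052,0]
    - [0.9,0,0.0008,0.0052,0]
    - [0.9,0,0.001,0.0051,0]
    - [0.9,0,0.0013,0.0051,0]
    - [0.9,0,0.0014,0.005,0]
    - [0.9,0,0.0017,0.005,0]
    - [0.9,0,0.0019,0.0049,0]
    - [0.9,0,0.0021,0.0048,0]
    - [0.9,0,0.0023,0.0047,0]
    - [0.9,0,0.0025,0.0046,0]

```text
time_s: 11.02
tcp_pos: [0.648, 0.0849, 0.1428]
eef_rot: [-89.8, 0.2, -102.0]
contact_force: [0.5, 5.0, 7.1]
gripper_width: 0.0226
```

Call:
jog_arm:
  steps:
    - [0.9,0,0,0,0]
    - [0.9,0,0,0,0]
    - [0.9,0,0,0,0]
    - [0.9,0,0,0,0]

```text
time_s: 11.35
tcp_pos: [0.6481, 0.0849, 0.1428]
eef_rot: [-89.7, 0.2, -102.0]
contact_force: [1.8, 5.0, 7.0]
gripper_width: 0.0227
```

Run:
```python
from h import *
from plant import r
s=r.get_state();print(s["time_s"],s["contact_force"],s["gripper_width"],s["qd"].round(2))
p=s["tcp_pos"]-O; print("vise",p@VX,p@VY,p[2])
c=r.capture("scene");cv2.imwrite("pics/sc8.png",cv2.resize(c["image"][180:350,250:410,::-1],(560,595)))
print("ball pred", proj(c,V(.06,-.072,.14)),"axis",proj(c,V(0,-.072,.036)))
im=c["image"].astype(int);R,G,B=im[...,0],im[...,1],im[...,2]
print(blobs((R>130)&(G<60)&(B<60),6))
c=r.capture("side");cv2.imwrite("pics/s8.png",c["image"][150:330,180:400,::-1].repeat(3,0).repeat(3,1))
c=wcam(s,r.capture("wrist"));cv2.imwrite("pics/w8.png",c["image"][:,:,::-1])
print("hole pred @.090",proj(c,V(0,0,.090)))
```

```text
11.35 [1.77338409 4.96029542 6.99259331] 0.02268675022551495 [-0.01 -0.13 -0.14 -0.01 -0.03  0.07]
vise 0.061428340972991186 -0.06987842120148771 0.14278999246854732
ball pred [295.58934253 234.96618495] axis [312.89333755 260.47179907]
[([291, 228, 6, 11, 47], [294.1, 232.6])]
hole pred @.090 [184.99151841 390.45868631]
```

View pics/sc8.png

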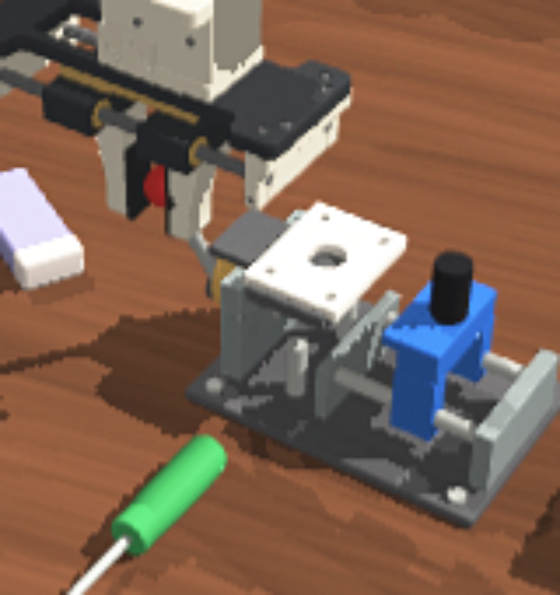

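View pics/s8.png

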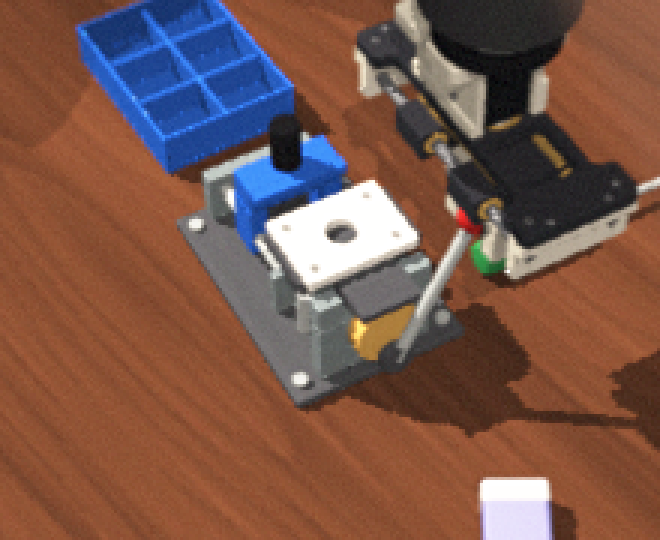

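View pics/w8.png

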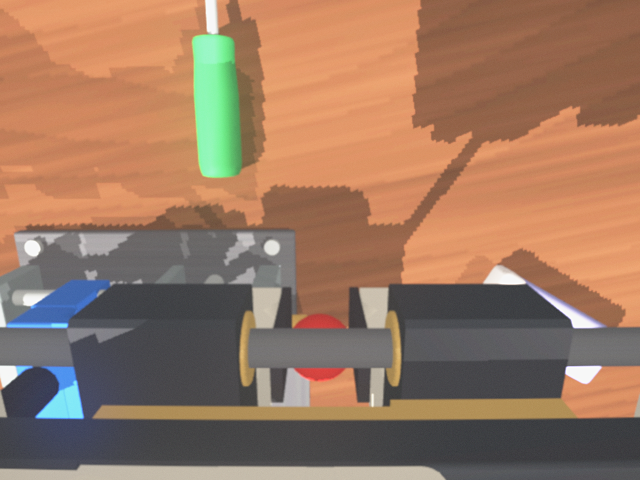

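The side view shows the lever leaning past upright towards +x, with its rod from about (408,335) to (464,238) in the zoom. The plate is raised and flat, the jaw is open, and the bystanders are where they were. I measure the lever angle independently, by casting the rod pixels onto the plane y = −72 mm, and also check the plate.

Run:
```python
from h import *
from plant import r
c=r.capture("side")
cv2.imwrite("pics/s9.png",cv2.resize(c["image"][210:290,280:360,::-1],(560,560),interpolation=cv2.INTER_NEAREST))
def onplane(c,uv):
    o,d=ray(c,uv); q=o-V(0,-.072,0); X=o-d*(q@VY)/(d@VY); p=X-O; return p@VX,p[2]
im=c["image"].astype(int); mx=im.max(2);mn=im.min(2)
pts=[]
for v in range(232,262):
    us=[u for u in range(305,345) if mx[v,u]-mn[v,u]<25 and 120<mx[v,u]<235 and u>312+(262-v)*0.5]
    if us: pts.append((np.mean(us),v,len(us)))
print([(round(a,1),b,n) for a,b,n in pts])
q=np.array([onplane(c,(a,b)) for a,b,n in pts if 3<=n<=8])
vx,vz,x0,z0=cv2.fitLine(q.astype(np.float32),cv2.DIST_HUBER,0,1e-4,1e-4).ravel()
print("rod angle from +x",np.degrees(np.arctan2(vz,vx))%180,"dist from axis line", (x0*vz-(z0-.036)*vx), q[[0,-1]])
w=r.capture("scene")
h=[(343.6-0,253.6)]
a=(250+328/3.5,180+258/3.5); b=(180+341/3,150+233/3)
print("hole tri",tri(ray(w,a),ray(c,b)),onz(w,a,.09),onz(c,b,.09),V(0,0,.09))
```

```text
[(np.float64(332.0), 232, 5), (np.float64(332.5), 233, 4), (np.float64(331.0), 234, 5), (np.float64(331.0), 235, 5), (np.float64(330.5), 236, 4), (np.float64(329.0), 237, 5), (np.float64(329.5), 238, 4), (np.float64(328.0), 239, 5), (np.float64(327.8), 240, 5), (np.float64(327.0), 241, 5), (np.float64(326.5), 242, 6), (np.float64(325.8), 243, 5), (np.float64(325.2), 244, 4), (np.float64(324.8), 245, 5), (np.float64(323.5), 246, 6), (np.float64(322.6), 247, 5), (np.float64(322.5), 248, 6), (np.float64(322.5), 249, 6), (np.float64(321.5), 250, 6), (np.float64(321.0), 251, 5), (np.float64(321.0), 252, 5), (np.float64(320.5), 253, 4), (np.float64(323.3), 254, 9), (np.float64(323.5), 255, 8), (np.float64(322.8), 256, 9), (np.float64(322.1), 257, 7), (np.float64(318.0), 258, 5), (np.float64(317.5), 259, 4), (np.float64(316.5), 260, 4), (np.float64(316.0), 261, 5)]
rod angle from +x 62.91152 dist from axis line -0.0024458095 [[0.04120286 0.12246007]
 [0.00807782 0.0563977 ]]
hole tri (array([0.60191988, 0.16743524, 0.08656761]), np.float64(0.000308442030456322)) [0.60590282 0.16883539 0.09      ] [0.59997472 0.16489062 0.09      ] [0.6025 0.166  0.09  ]
```

View pics/s9.png

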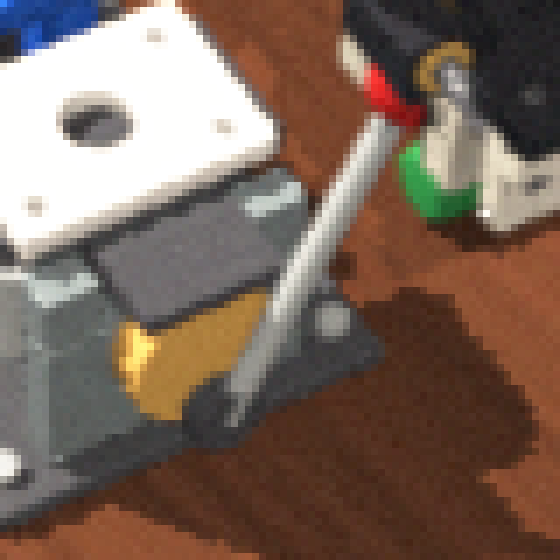

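Both estimates are inside the window. The TCP gives 60.1° from +x and the rod fit 62.9° (some cluttered rows in it), against a target of 60 ± 9°. I nudge 1° further to centre between them and refit with the clean rows only.

Call:
jog_arm:
  steps:
    - [0.9,0,0.0005,0.0009,0]
    - [0.9,0,0.0005,0.0009,0]
    - [0.9,0,0,0,0]
    - [0.9,0,0,0,0]
    - [0.9,0,0,0,0]
    - [0.9,0,0,0,0]
    - [0.9,0,0,0,0]
    - [0.9,0,0,0,0]

```text
time_s: 12.27
tcp_pos: [0.6497, 0.0845, 0.1419]
eef_rot: [-89.7, 0.2, -102.0]
contact_force: [0.9, 5.7, 6.4]
gripper_width: 0.0228
```

Run:
```python
from h import *
from plant import r
s=r.get_state();p=s["tcp_pos"]-O;print(s["time_s"],s["contact_force"],s["gripper_width"],"vise",p@VX,p@VY,p[2],"ang",np.degrees(np.arctan2(p[2]-.036,p@VX)))
c=r.capture("side")
def onplane(c,uv):
    o,d=ray(c,uv); q=o-V(0,-.072,0); X=o-d*(q@VY)/(d@VY); p=X-O; return p@VX,p[2]
im=c["image"].astype(int); mx=im.max(2);mn=im.min(2)
pts=[]
for v in [*range(232,254),*range(258,262)]:
    us=[u for u in range(305,345) if mx[v,u]-mn[v,u]<25 and 120<mx[v,u]<235 and u>312+(262-v)*0.5]
    if us: pts.append((np.mean(us),v))
q=np.array([onplane(c,p) for p in pts])
vx,vz,x0,z0=cv2.fitLine(q.astype(np.float32),cv2.DIST_HUBER,0,1e-4,1e-4).ravel()
print("rod angle",np.degrees(np.arctan2(vz,vx))%180,(x0*vz-(z0-.036)*vx))
b=proj(c,V(0,.0475+.034,.12)); print("knob top pred",b)
k=r.capture("scene");print(proj(k,V(0,.0475+.034,.12)))
cv2.imwrite("pics/sc10.png",cv2.resize(k["image"][200:380,230:530,::-1],(800,480)))
```

```text
12.2667 [0.90530042 5.71662091 6.3885305 ] 0.022806119274478252 vise 0.06311250051959387 -0.06986658278369452 0.14187293524003036 ang 59.20017391430141
rod angle 62.677296 -0.0013590697
knob top pred [274.59580776 190.27106169]
[380.36896413 255.03221077]
```

View pics/sc10.png

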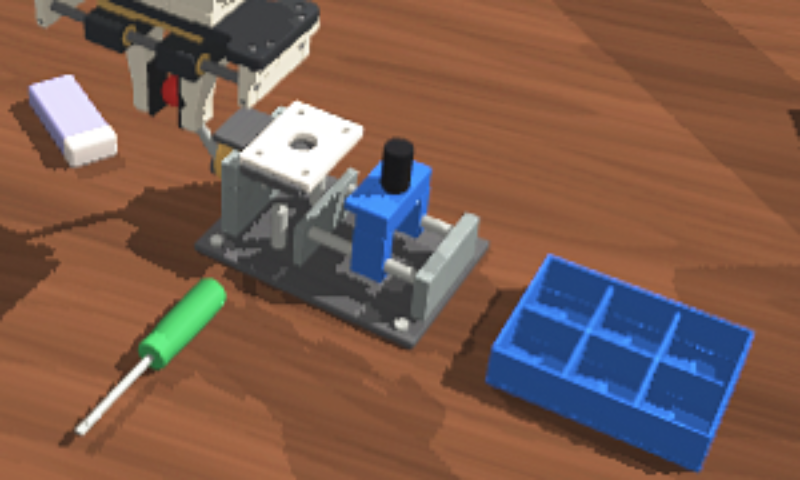

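The knob top is at (379.2, 254.7), against (380.4, 255.0) predicted for 34 mm open. The plate is raised and flat, and the tray, power bank and screwdriver are unmoved. Both lever estimates (59.2° and 62.7°) are within the 60 ± 9° window. I hand in.

```bash
python3 -c "
from plant import r
print(r.close_job()); s=r.get_state(); print(s['time_s'],s['tcp_pos'],s['gripper_width'])"
```

```text
the job is handed in; nothing more can be done
None
the job is handed in; nothing more can be done
```

I slid the blue jaw open by its knob while the lever was still down. I then gripped the red ball, swung the lever to the cam's highest point, and handed in at about 12.4 s still holding it there. The hand-in reports no verdict, so what follows rests on my own checks.

| Check | Result | Required |
|---|---|---|
| Jaw opening | about 33–34 mm, with about 5 N reaction at its stop | over 28 mm |
| Lever angle from the arm's position | about 1.585 rad | 1.41–1.73 rad |
| Lever angle from the rod in the side picture | about 1.52 rad | 1.41–1.73 rad |
| Gripper on the ball | 22.8 mm opening on the 24 mm ball, set to squeeze 20 N | over 0.8 N on the lever |
| Plate | raised and flat by eye, untouched, within about 3 mm of the table's centre | within 12 mm |
| Tray, power bank, screwdriver | no shift visible in the pictures | within 30 mm |

- **Lever angle:** the two estimates differ by about 3.5°, and I could not settle which is nearer. Both are inside the window.
- **Plate height:** triangulating the plate's hole gave 86.6 mm, about 3 mm below the 90 mm expected. The same method read about 2 mm low at rest, so I put this down to measurement error. I have no direct reading of the lift; either lever angle would put it at about 16 mm.

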